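# Clamp a tube in a thumbwheel vise

## Robot

A 6-joint arm with a two-finger parallel gripper is mounted at the origin on the work surface. World frame = base frame: x ahead of the robot, y to its left, z up, the work surface at z = 0. Lengths are in m, angles in rad, forces in N, time in s.
With the tool pointing down it reaches from about 0.35 to 0.975 m from the base axis. Payload 4.9 kg.
Tool frame: the origin (TCP) lies on the mounting face of the last link; the fingertips stand 173 mm ahead of it and the grasp point (between the pads) lies 155 mm ahead of it; z points along the fingers, y is the line along which they close (so a half turn about z gives the same grasp; the last joint's range is limited). The gripper opens to 85 mm and grips with 20 to 120 N. Pads are 22 mm wide; open, the fingers measure 114 mm over their backs; the gripper's body (76 mm by 85 mm) begins 54 mm behind the grasp point. The pads swing forward as they close: fully open they stand 13 mm farther back than shut.
Start: joints at [-1.461, 0.053, 1.613, -0, 1.476, -0.119], TCP at [0.142, -0.609, 0.405] pointing down, gripper open.
Joint ranges: [-3.01, 3.01], [-1.01, 2.22], [0.06, 2.58], [-1.02, 4.17], [0.09, 2.62], [-3.14, 3.14]. Speed limits (rad/s): [2.57, 2.57, 3.14, 3.14, 3.14, 3.14].

## Interface

Orientations are given as a rotation vector (axis times angle).
In Python, from station import monitor, eyes, finish_job gives the robot as it stands. The module is installed in compiled form; this text tells all that it offers.
- The arm moves only by the tool step_arm, never from a script. Its argument "commands" is a list of rows, each a list of 3 entries, a list of its own where there are three numbers: the opening in per cent of the stroke, from 0 (shut) to 100 (fully open), then the shift along the tool's x, y, z in mm, then the turn about the tool's z in degrees. In form: [[hand, [x, y, z], yaw], ...]. A call has 1 to 12 rows; each row is the pose to reach, as a shift and turn from the pose commanded when the call began, along the tool's axes at that moment; what a row does not reach only later rows make up. A row lasts 1/8 s, in which the tool goes at most 62.5 mm and 10.7 degrees, less where a joint would pass 70% of its speed; a pose out of reach is approached as far as the arm can. A call with a gripper value outside its range is refused whole. The fingers move at their own pace and stop on an object; "squeeze" is the grip in N (left out, the last holds). Time passes only in rows, so rows that repeat a pose let the fingers close. It gives the time, the measured TCP pose, the force, the opening and the grip force at its end, in the units of the state.
- monitor.get_obs(): the state, without advancing time (a new reading comes with each control period).
- eyes.get_image(name): name is "scene" or "top" or "wrist"; returns the picture (420x560x3 uint8, red, green, blue); there is no depth.
- eyes.camera_info(name): a dict with "camera_matrix" (3x3 intrinsics, pixels), "extrinsics" (4x4, takes a point from camera to world coordinates). Camera axes: x right, y down, z forward; pixel columns grow to the right and rows downward; lengths in m; the calibration is good to about 2 mm. A picture is of the moment at which its call begins: read the wrist's pose just before it. camera_info takes no time and is no camera call; for the wrist camera it gives the pose at the moment of the call.
- finish_job(): hands the job in; it is judged then, once.
The state is a dict: "t": time; "q": joint angles; "dq": joint speeds; "effort": joint torques, N m; "tool_pos": TCP position; "tool_rot": TCP orientation; "contact_force": force on the tool from outside, world axes, zero at the start; "wrist_torque": the same for the moment, N m; "opening": finger opening in m; "grip_force": force on a finger pad.
Only numpy, scipy, OpenCV 4.12 (cv2) and the standard library are available. Lean on these libraries where they do the work, as an engineer would, in place of code of your own. Each camera call takes 0.05 s, during which the arm holds its last target. There are 200 camera calls.

## Task

Stand the short, fat tube upright in the V of the little bench vise, let go of it, then close the jaw on it by rolling the vise's thumbwheel with a fingertip until the tube is held against the V and the sprung brass pad is pushed about half-way into the jaw. The vise head floats on light springs and its height is not known, so feel for it and press gently, just enough to grip the wheel; never push the pad solid, and leave the long tube and the flange ring where they are.

Things in the scene. Friction and masses are not known exactly. Their poses are not given: they have to be found in the camera images.
- vise: Fixed base plate (180 x 92 x 10 mm, long side x) of a small vise; origin on the table under it, +x is the clamping direction, z up. The vise head floats on springs on it and may be 0 to 10 mm higher than its lowest; that height differs each time and is not measured: feel for it. Head along x: grey wheel housing, sliding jaw, fixed steel V block. Press on the vise with less than 20 N.
- wheel_spot (a point): On the base plate's top (10 mm above the table), right under the middle of the thumbwheel (vise x -45, y 0; vise axes). Knurled steel disc, 60 mm diameter, 16 mm thick, axis along vise x, sunk in the housing (x -70..-20, y -40..40 mm) save for 8 mm. Crown 64 to 74 mm above this point, 8 mm above the housing's flat top; its top rolls along vise y.
- wheel (a joint): Turn of the thumbwheel, rad, 0 to 4.6; starts at 0 to 1.2. Grows, and the jaw closes, as its top is rolled to vise +y; 1 rad (30 mm of rim) moves the jaw 5 mm and it stays where left. Needs 4 N along the rim, 5 N when clamping, so press with 7 to 15 N: less slips. Pressed, the head yields down 0.17 mm per N after the first 1 to 3 N, 6 mm at most.
- pad (a joint): How far the sprung brass pad (36 x 22 mm) before the jaw is pushed back into it: 0 free, 0.008 m solid; 1.5 N at first, then 1.5 N per mm. About half-way is wanted: 2 to 6.5 mm; solid (over 7.5 mm) crushes the tube. Its free face is at vise x = 8 mm + 5 mm per rad of the wheel. Jaw: grey block, top 29 mm above the bed, 60 mm wide, moved only by the wheel.
- nest (a point): On the base plate's top (10 mm above the table), right under the axis of a tube that stands against both faces of the V (vise x 49, y 0; vise axes). The head's bed, on which the tube stands, has its top 14 to 24 mm above this point. The V (45 degrees each side, opens to vise -x, y within 36 mm) rises 25 mm above the bed. 11 to 17 mm are free at first between such a tube and the pad.
- tube_mid (a point): Centre, half-way up, of the short fat steel tube: 48 mm outside diameter, 3 mm wall, 70 mm tall, about 0.16 kg, standing upright on the table; z along its axis.
- long_tube: A longer, thinner steel tube, 32 mm in diameter and 115 mm tall, standing on the table; origin at the centre of its foot. Not to be used; leave it.
- flange: A flat steel flange ring, 68 mm in diameter, 12 mm thick, lying on the table; origin at the centre of its underside. Not to be used; leave it.
There are look-alikes about, which are no part of the job. Leave any brown or pink look-alike of the part that bears tube_mid alone.

How it is judged:
By the outcome, as a careful person would: the job done as asked, in the order asked, and still so for the second after the job is handed in, with the robot touching nothing.
It also fails if it takes over 70 s, if anything falls off the work surface, if the arm or the gripper's body presses on something with over 40 N, if the wrist force passes 120 N, or if a joint passes its speed limit or range.

## Working session

There is one attempt and no reset: what is moved stays moved. The work goes in short steps, Python scripts to look and compute and a tool call to move; the robot and the scene stay as the last step left them, time stands still between calls to the robot, and variables do not carry over. Pictures are saved under pics/ and viewed, at most 10 in all, crops included, and the job is handed in when it is done.

Besides the shell and the picture viewer there is one more tool, called after "Emit:" by a JSON object that holds its "method" and its "body". step_arm: Moves the arm, as the interface text tells. Its arguments: {"type":"object","properties":{"commands":{"type":"array"},"squeeze":{"type":"number"}},"required":["commands"]}

```bash
mkdir -p pics
cat > h.py <<'E'
import numpy as np, cv2
from station import monitor, eyes, finish_job
def grab(n,f=None):
    im=eyes.get_image(n); 
    if f: cv2.imwrite('pics/'+f,im[:,:,::-1])
    return im
def ray(n,uv,z,info=None):
    c=info or eyes.camera_info(n);K=np.array(c["camera_matrix"]);T=np.array(c["extrinsics"])
    d=T[:3,:3]@np.linalg.solve(K,[uv[0],uv[1],1.]);o=T[:3,3]
    return o+d*(z-o[2])/d[2]
def proj(n,p,info=None):
    c=info or eyes.camera_info(n);K=np.array(c["camera_matrix"]);T=np.array(c["extrinsics"])
    q=K@(T[:3,:3].T@(np.array(p)-T[:3,3]));return q[:2]/q[2]
E
python3 - <<'E'
from h import *
a=grab("top","top1.png");b=grab("scene","scene1.png")
for n in("top","scene","wrist"):
    c=eyes.camera_info(n);print(n,np.round(c["camera_matrix"],1).tolist(),np.round(c["extrinsics"],3).tolist())
o=monitor.get_obs();print({k:np.round(v,3).tolist() for k,v in o.items()})
E
```

```text
top [[394.3, 0.0, 272.4], [0.0, 394.3, 208.6], [0.0, 0.0, 1.0]] [[0.009, -0.992, 0.125, 0.465], [-1.0, -0.011, -0.016, 0.125], [0.018, -0.124, -0.992, 0.8], [0.0, 0.0, 0.0, 1.0]]
scene [[429.5, 0.0, 276.6], [0.0, 429.5, 208.7], [0.0, 0.0, 1.0]] [[-0.35, 0.723, -0.596, 0.967], [0.937, 0.274, -0.218, 0.261], [0.005, -0.634, -0.773, 0.593], [0.0, 0.0, 0.0, 1.0]]
wrist [[337.4, 0.0, 277.0], [0.0, 337.4, 209.3], [0.0, 0.0, 1.0]] [[0.228, -0.94, -0.252, 0.206], [-0.974, -0.22, -0.057, -0.593], [-0.002, 0.259, -0.966, 0.373], [0.0, 0.0, 0.0, 1.0]]
{'t': 0.1, 'q': [-1.461, 0.053, 1.614, 0.0, 1.476, -0.119], 'dq': [-0.001, -0.001, -0.004, -0.0, -0.001, -0.0], 'effort': [0.0, -39.49, -37.136, -0.0, 0.004, 0.0], 'tool_pos': [0.142, -0.608, 0.404], 'tool_rot': [-3.119, -0.358, -0.0], 'contact_force': [0.04, -0.041, 0.387], 'wrist_torque': [-0.058, 0.056, -0.015], 'grip_force': 0.0, 'opening': 0.085}
```

View pics/top1.png

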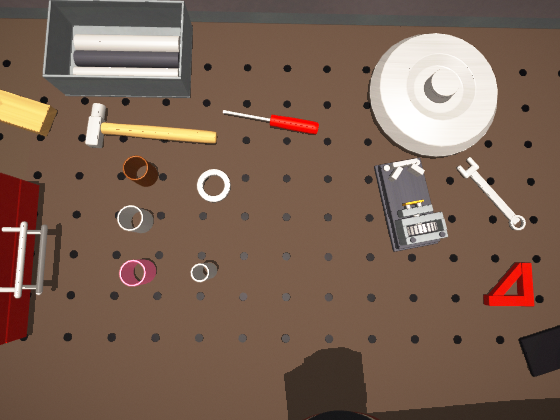

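View pics/scene1.png

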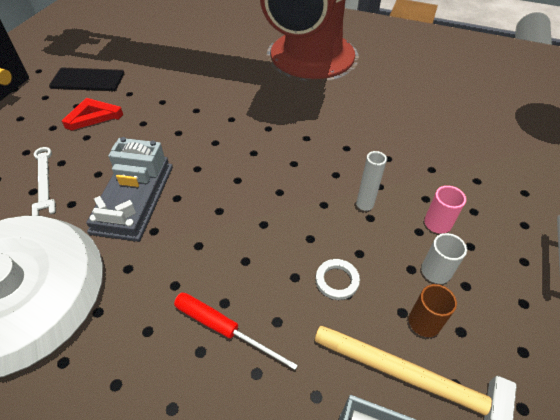

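The top view shows the grey fat tube at about (133,218), between the brown one (138,170) and the pink one (135,272). The vise is at about (412,205), with the wheel end low (422,232) and the V end high (402,168).

Run:
```python
from h import *
a=cv2.imread('pics/top1.png')[:,:,::-1].astype(int)
# tube: not-brown gray
def cont(m): 
    cs,_=cv2.findContours(m.astype(np.uint8),cv2.RETR_EXTERNAL,cv2.CHAIN_APPROX_NONE);return max(cs,key=cv2.contourArea)
print(a[219,118:155].tolist()[::3])
m=np.zeros(a.shape[:2],bool);m[195:245,105:165]=True
g=m&(a.max(2)-a.min(2)<22)&(a.max(2)>70)
c=cont(g);print('tube bbox',cv2.boundingRect(c))
m[:]=False;m[150:258,365:455]=True
v=m&(a[:,:,2]>=a[:,:,0]-2)
c=cont(cv2.morphologyEx(v.astype(np.uint8),cv2.MORPH_OPEN,np.ones((5,5))))
r=cv2.minAreaRect(c);print(r)
ap=cv2.approxPolyDP(cv2.convexHull(c),4,True)[:,0];print(ap.tolist())
for p in ap: print(p,ray("top",p,.01).round(3))
print('tube rim',ray("top",(131,217),.07).round(3))
im=cv2.imread('pics/top1.png');A=cv2.resize(im[150:260,360:460],(500,550),interpolation=2);B=cv2.resize(im[190:260,105:165],(300,350));B=cv2.copyMakeBorder(B,0,200,0,0,0)
cv2.imwrite('pics/crop.png',np.hstack([A,B]))
```

```text
[[253, 252, 249], [109, 103, 98], [109, 105, 97], [109, 104, 99], [110, 104, 97], [123, 95, 75], [123, 94, 76], [123, 94, 76], [254, 254, 253], [110, 104, 100], [111, 104, 98], [111, 103, 98], [123, 95, 76]]
tube bbox (116, 206, 38, 27)
((404.6341857910156, 196.43429565429688), (72.52367401123047, 46.918025970458984), 77.15229034423828)
[[375, 166], [423, 176], [429, 204], [403, 234], [389, 233]]
[375 166] [ 0.655 -0.098  0.01 ]
[423 176] [ 0.635 -0.197  0.01 ]
[429 204] [ 0.577 -0.207  0.01 ]
[403 234] [ 0.515 -0.151  0.01 ]
[389 233] [ 0.517 -0.123  0.01 ]
tube rim [0.538 0.374 0.07 ]
```

View pics/crop.png

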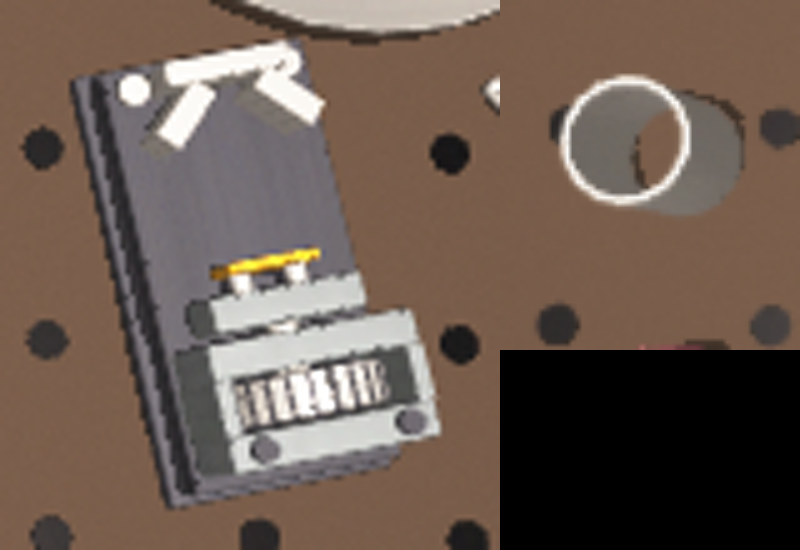

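The close-up shows the plate's left edge from (374,166) to (394,251) in top-image pixels and the fat tube's rim centre at (130,218). I'll look at the vise from above on the way to the tube.

```bash
cat >> h.py <<'E'
from scipy.spatial.transform import Rotation as Ro
def go(p,yaw=None):
    o=monitor.get_obs();R=Ro.from_rotvec(o["tool_rot"]).as_matrix()
    y0=np.degrees(np.arctan2(R[1,0],R[0,0]))
    s=R.T@(np.array(p)-o["tool_pos"])*1000
    print('t',round(o["t"],2),'yaw',y0.round(2),'shift mm',s.round(1),'turn',None if yaw is None else round(y0-yaw,2),'tilt',R[:,2].round(3))
E
python3 - <<'E'
from h import *
A=ray("top",(374.4,165.6),.01);B=ray("top",(394,251),.01)
d=A-B;print(A,B,np.linalg.norm(d),np.degrees(np.arctan2(d[1],d[0])))
u=d/np.linalg.norm(d);n=np.array([u[1],-u[0],0]);print('vise',(A+B)/2+n*.046)
print('tube',ray("top",(130,218),.07))
go([.60,-.15,.40])
E
```

```text
[ 0.65540946 -0.09681817  0.01      ] [ 0.48113132 -0.1321771   0.01      ] 0.17782891827514663 11.468946699650573
vise [ 0.57741688 -0.15957914  0.01      ]
tube [0.53597193 0.37606204 0.07      ]
t 0.1 yaw 13.11 shift mm [ 550.3 -342.6    4.4] turn None tilt [-0.     0.002 -1.   ]
```

Emit:
{"method": "step_arm", "body": {"commands": [[100,[550,-343,0],2],[100,[550,-343,0],2],[100,[550,-343,0],2],[100,[550,-343,0],2],[100,[550,-343,0],2],[100,[550,-343,0],2],[100,[550,-343,0],2],[100,[550,-343,0],2],[100,[550,-343,0],2],[100,[550,-343,0],2],[100,[550,-343,0],2],[100,[550,-343,0],2]]}}

```text
t: 1.6
tool_pos: [0.6001, -0.149, 0.404]
tool_rot: [-3.126, -0.307, 0.002]
contact_force: [-0.0, -0.0, -0.1]
opening: 0.0854
grip_force: 0.0
```

Run:
```python
from h import *
import json
c=eyes.camera_info("wrist");grab("wrist","w1.png")
json.dump({k:np.array(v).tolist() for k,v in c.items()},open('w1.json','w'))
o=monitor.get_obs();print(o["t"],o["tool_pos"],o["dq"].round(3) if hasattr(o["dq"],'round') else o["dq"])
go([.536,.376,.33],11.5)
```

```text
1.65 [ 0.59949382 -0.15001001  0.4041467 ] [-0.029 -0.016  0.011 -0.001  0.001 -0.001]
t 1.65 yaw 11.14 shift mm [  39.4 -528.4   74.1] turn -0.36 tilt [-0.001 -0.    -1.   ]
```

View pics/w1.png

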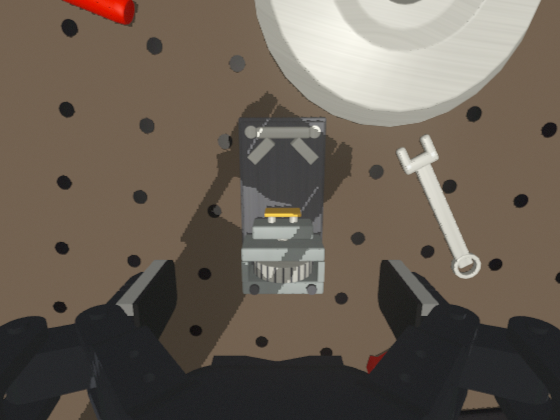

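The wrist view shows the vise square with the tool. The plate's far corners are at (240,118) and (325,118), the pad at (283,213), the wheel at (284,270), and the V blocks at (261,152) and (305,152).

Run:
```python
from h import *
import json
c=json.load(open('w1.json'))
a=cv2.imread('pics/w1.png').astype(int)
print([int(a[125,x].sum()) for x in range(234,246)],[int(a[200,x].sum()) for x in range(234,250)],[int(a[125,x].sum()) for x in range(318,332)],[int(a[200,x].sum()) for x in range(318,332)],[int(a[y,243].sum()) for y in range(110,124)])
R=lambda u,v,z:ray("wrist",(u,v),z,c)
L=R(240,118,.01);Rr=R(325,118,.01);print(L,Rr,np.linalg.norm(L-Rr))
d=L-Rr;yaw=np.arctan2(-d[0],d[1]);print('yaw',np.degrees(yaw))
u=np.array([np.cos(yaw),np.sin(yaw),0]);vc=(L+Rr)/2-.09*u;print('vise',vc)
y=a[:,:,2]-a[:,:,0]>60;y[:200]=0;y[225:]=0;y[:,:250]=0;y[:,320:]=0
v,x=np.where(y);print('pad',x.min(),x.max(),v.min(),v.max())
def toV(p): p=p-vc;return np.array([p@u,p@np.array([-u[1],u[0],0])])*1000
for z in (.045,.055): print('pad mid',toV(R(x.mean(),v.min(),z)),'housing rear corners',toV(R(244,293,z+.03)),toV(R(325,293,z+.03)))
print('Vblk tips',toV(R(249,160,.055)),toV(R(317,160,.055)))
```

```text
[288, 271, 222, 179, 183, 185, 188, 196, 199, 195, 200, 199] [294, 296, 295, 292, 294, 294, 267, 277, 287, 309, 345, 354, 360, 363, 356, 354] [379, 374, 380, 380, 380, 353, 298, 267, 288, 309, 308, 304, 304, 305] [202, 202, 198, 190, 184, 177, 185, 186, 187, 253, 276, 277, 297, 294] [293, 268, 201, 198, 187, 185, 179, 177, 194, 193, 195, 188, 188, 192]
[ 0.65715597 -0.09771641  0.01      ] [ 0.67444275 -0.18427685  0.01      ] 0.08826971182940326
yaw 11.293827527916008
vise [ 0.57754214 -0.15862227  0.01      ]
pad 264 300 208 216
pad mid [2.59325842 0.51714894] housing rear corners [-75.65310286  38.05922033] [-75.65120375 -41.3439683 ]
pad mid [5.24838564 0.67561252] housing rear corners [-70.10439872  36.97359245] [-70.10256335 -39.76453887]
Vblk tips [51.8862574  32.00590746] [ 51.88658647 -31.85249555]
```

Emit:
{"method": "step_arm", "body": {"commands": [[100,[40,-528,70],0],[100,[40,-528,70],0],[100,[40,-528,70],0],[100,[40,-528,70],0],[100,[40,-528,70],0],[100,[40,-528,70],0],[100,[40,-528,70],0],[100,[40,-528,70],0],[100,[40,-528,70],0],[100,[40,-528,70],0],[100,[40,-528,70],0]]}}

```text
t: 3.02
tool_pos: [0.5377, 0.3742, 0.3348]
tool_rot: [3.126, 0.301, 0.0]
contact_force: [0.3, -1.0, 0.9]
opening: 0.0855
grip_force: 0.0
```

Run:
```python
from h import *
import json
c=eyes.camera_info("wrist");a=grab("wrist","w2.png")
json.dump({k:np.array(v).tolist() for k,v in c.items()},open('w2.json','w'))
for z in(0,.07):print(proj("wrist",[.536,.376,z],c))
go([.536,.376,.207],11.14)
```

```text
[275.04401122 194.13637996]
[274.61364521 215.07349286]
t 3.08 yaw 10.98 shift mm [ -1.4  -2.3 128. ] turn -0.16 tilt [ 0. -0. -1.]
```

View pics/w2.png

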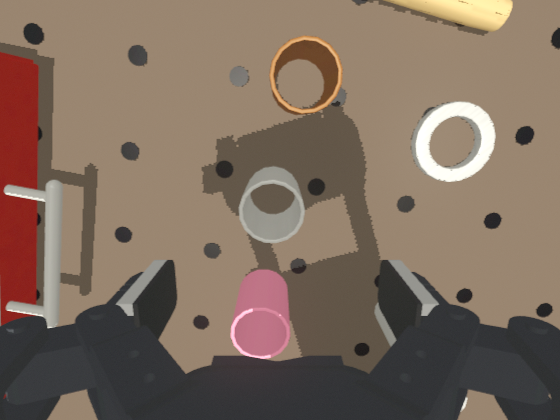

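The wrist view shows the grey tube's rim centred at about (272,209), with pink below at (262,310) and brown above at (305,80). The fingers will pass clear of both.

Run:
```python
from h import *
import json
c=json.load(open('w2.json'));a=cv2.imread('pics/w2.png')
p=ray("wrist",(272,209),.07,c);print(p)
print('w',np.linalg.norm(ray("wrist",(240,209),.07,c)-ray("wrist",(304,209),.07,c)))
go([p[0],p[1],.207],11.2)
```

```text
[0.54009024 0.37870199 0.07      ]
w 0.045915069883621575
t 3.08 yaw 10.98 shift mm [  3.1  -4.2 128. ] turn -0.22 tilt [ 0. -0. -1.]
```

Emit:
{"method": "step_arm", "body": {"commands": [[100,[3,-4,60],0],[100,[3,-4,110],0],[100,[3,-4,128],0],[100,[3,-4,128],0],[48,[3,-4,128],0],[48,[3,-4,128],0],[40,[3,-4,128],0],[40,[3,-4,128],0],[40,[3,-4,128],0],[40,[3,-4,128],0]], "squeeze": 25}}

```text
t: 4.32
tool_pos: [0.5403, 0.3809, 0.2097]
tool_rot: [-3.126, -0.304, -0.006]
contact_force: [-0.4, -0.5, 6.9]
opening: 0.0478
grip_force: 25.7
```

Emit:
{"method": "step_arm", "body": {"commands": [[40,[0,0,-60],0],[40,[0,0,-120],0],[40,[0,0,-120],0]]}}

```text
t: 4.7
tool_pos: [0.5409, 0.3815, 0.335]
tool_rot: [-3.121, -0.304, -0.02]
contact_force: [0.6, 0.2, -0.9]
opening: 0.0479
grip_force: 27.2
```

Run:
```python
from h import *
o=monitor.get_obs();print(o["contact_force"],o["opening"],o["tool_pos"])
u=np.array([np.cos(np.radians(11.3)),np.sin(np.radians(11.3))]);v=np.array([.5775,-.159])
n=v+.045*u;print(n);go([n[0],n[1],.33],11.3)
```

```text
[ 0.61324464  0.18076021 -0.8715926 ] 0.047931064483418315 [0.54085368 0.3815193  0.33499034]
[ 0.62162766 -0.15018242]
t 4.7 yaw 11.12 shift mm [-23.4 537.3   2.4] turn -0.18 tilt [ 0.012  0.007 -1.   ]
```

Emit:
{"method": "step_arm", "body": {"commands": [[40,[-23,537,0],0],[40,[-23,537,0],0],[40,[-23,537,0],0],[40,[-23,537,0],0],[40,[-23,537,0],0],[40,[-23,537,0],0],[40,[-23,537,0],0],[40,[-23,537,0],0],[40,[-23,537,0],0],[40,[-23,537,0],0],[40,[-23,537,0],0],[40,[-23,537,0],0]]}}

```text
t: 6.2
tool_pos: [0.62, -0.1496, 0.326]
tool_rot: [-3.126, -0.306, 0.002]
contact_force: [-1.2, 0.4, -2.4]
opening: 0.0475
grip_force: 27.4
```

Run:
```python
from h import *
import json
c=eyes.camera_info("wrist");grab("wrist","w3.png")
json.dump({k:np.array(v).tolist() for k,v in c.items()},open('w3.json','w'))
o=monitor.get_obs();print(o["contact_force"],o["opening"],o["tool_pos"])
go([.6216,-.1502,.245],11.3)
```

```text
[-0.4043756   0.16256163 -1.76566369] 0.047861766440078814 [ 0.62006925 -0.14962497  0.32625777]
t 6.25 yaw 11.21 shift mm [ 1.4  0.9 81.3] turn -0.09 tilt [-0.001  0.    -1.   ]
```

View pics/w3.png

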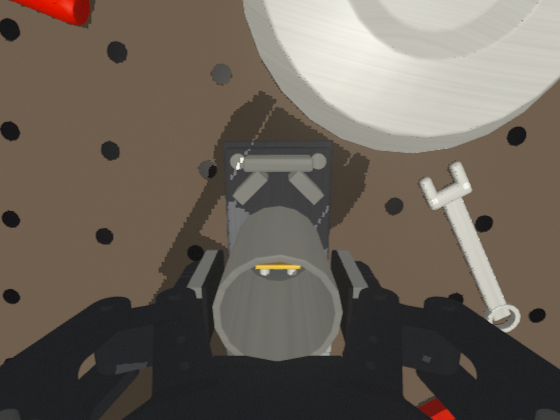

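The wrist view shows the tube hanging with its rim centre at (278,308). It's in line with the V (blocks at 250 and 306, mid 278), and the pad is visible at (278,267) through the tube.

Run:
```python
from h import *
import json
c=json.load(open('w3.json'))
o=monitor.get_obs();top=o["tool_pos"][2]-.1397
print('rim',[ray("wrist",(278,308+k),top,c).round(4) for k in(0,2)],'tcp',o["tool_pos"])
L=ray("wrist",(225,142),.01,c);Rr=ray("wrist",(331,142),.01,c);m=(L+Rr)/2;d=L-Rr
y=np.arctan2(-d[0],d[1]);print(L,Rr,np.linalg.norm(d),np.degrees(y));u=np.array([np.cos(y),np.sin(y),0]);print('nest',m-.041*u,'w/45',m-.045*u)
```

```text
rim [array([ 0.6195, -0.1493,  0.1866]), array([ 0.6187, -0.1495,  0.1866])] tcp [ 0.62006925 -0.14962497  0.32625777]
[ 0.65732261 -0.09727341  0.01      ] [ 0.67451092 -0.18358515  0.01      ] 0.08800656332502178 11.262664274158382
nest [ 0.62570634 -0.14843687  0.01      ] w/45 [ 0.62178337 -0.1492181   0.01      ]
```

Emit:
{"method": "step_arm", "body": {"commands": [[40,[2,0,50],0],[40,[2,0,75],0],[40,[2,0,80],0],[40,[2,0,81],0],[40,[2,0,81],0],[40,[2,0,81],0]]}}

```text
t: 7.0
tool_pos: [0.6229, -0.1499, 0.2502]
tool_rot: [3.125, 0.307, 0.001]
contact_force: [-7.8, 0.3, 15.0]
opening: 0.0475
grip_force: 23.1
```

Emit:
{"method": "step_arm", "body": {"commands": [[40,[0,0,1],0],[40,[0,0,2],0],[40,[0,0,2],0],[40,[0,0,2],0]]}}

```text
t: 7.5
tool_pos: [0.6231, -0.15, 0.2491]
tool_rot: [3.125, 0.307, 0.002]
contact_force: [-9.6, 1.8, 18.8]
opening: 0.0476
grip_force: 23.4
```

Emit:
{"method": "step_arm", "body": {"commands": [[40,[0,0,-3],0],[40,[0,0,-6],0],[40,[0,0,-6],0]]}}

```text
t: 7.88
tool_pos: [0.6228, -0.1498, 0.253]
tool_rot: [3.125, 0.306, 0.003]
contact_force: [-4.6, 1.0, 8.7]
opening: 0.0476
grip_force: 24.5
```

Run:
```python
from h import *
import json
c=eyes.camera_info("wrist");a=grab("wrist")
json.dump({k:np.array(v).tolist() for k,v in c.items()},open('w4.json','w'))
b=grab("scene");cr=cv2.resize(b[110:260,60:200],(560,600))[:, :, ::-1]
w=cv2.resize(a[130:380,190:360],(240,353))[:,:,::-1]
w=cv2.copyMakeBorder(w,0,247,0,0,0);cv2.imwrite('pics/c4.png',np.hstack([cr,w]))
o=monitor.get_obs();print(o["contact_force"],o["opening"],o["tool_pos"])
```

```text
[-4.6914602   0.40538016  8.64489151] 0.04757531262387602 [ 0.62287491 -0.14986212  0.25293408]
```

View pics/c4.png

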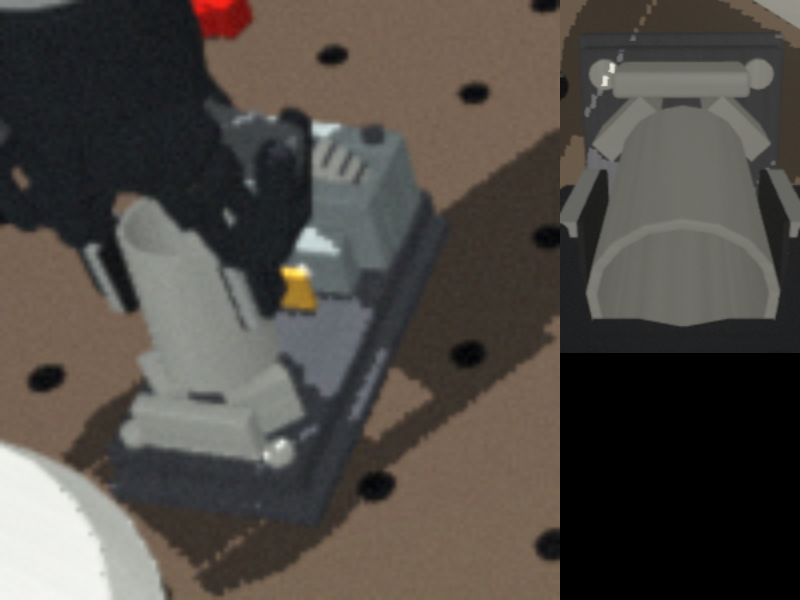

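The scene crop shows the tube's foot sitting at the top of the V blocks, so it may be tilted in the hand. I'll check the tilt from the foot and rim edges (far foot edge v≈207 in w3).

Run:
```python
from h import *
import json
u=np.array([np.cos(np.radians(11.2)),np.sin(np.radians(11.2)),0])
for f,tz in(('w3',.32626),('w4',.25293)):
    c=json.load(open(f+'.json'));
    t=np.array([.6201,-.1496,0]) if f=='w3' else np.array([.6229,-.1499,0])
    for s in(0,5,10):
        b=tz-.2097+s/1000
        print(f,'slip',s,'foot far',proj("wrist",t+.024*u+[0,0,b],c).round(1),'rim far inner/outer',proj("wrist",t+.021*u+[0,0,b+.07],c).round(1),proj("wrist",t+.024*u+[0,0,b+.07],c).round(1),'rim near',proj("wrist",t-.024*u+[0,0,b+.07],c).round(1),'rim left',proj("wrist",t+.024*np.array([-u[1],u[0],0])+[0,0,b+.07],c).round(1))
# V top tips in w3 for heights
c=json.load(open('w3.json'));vc=np.array([.5776,-.158,0])
for z in(.049,.059):
    for p in((236,197),(251,203),(323,197),(305,203)):
        q=ray("wrist",p,z,c)-vc;print(z,p,(q@u*1000).round(1),(q@np.array([-u[1],u[0],0])*1000).round(1))
```

```text
w3 slip 0 foot far [278.6 197.8] rim far inner/outer [279.3 252.4] [279.4 244.2] rim near [279. 363.] rim left [212.7 306.6]
w3 slip 5 foot far [278.6 200. ] rim far inner/outer [279.4 258.2] [279.4 249.7] rim near [279.1 372.6] rim left [210.  314.3]
w3 slip 10 foot far [278.6 202.2] rim far inner/outer [279.5 264.5] [279.5 255.7] rim near [279.1 382.9] rim left [207.1 322.8]
w4 slip 0 foot far [277.7 198.8] rim far inner/outer [278.5 253.1] [278.5 245. ] rim near [278.2 363.5] rim left [212.1 307.2]
w4 slip 5 foot far [277.7 200.9] rim far inner/outer [278.6 258.9] [278.6 250.4] rim near [278.3 373. ] rim left [209.4 315. ]
w4 slip 10 foot far [277.8 203.2] rim far inner/outer [278.7 265.2] [278.7 256.4] rim near [278.4 383.3] rim left [206.6 323.4]
0.049 (236, 197) 52.2 31.5
0.049 (251, 203) 47.6 20.4
0.049 (323, 197) 52.2 -33.5
0.049 (305, 203) 47.6 -20.2
0.059 (236, 197) 54.5 30.3
0.059 (251, 203) 50.0 19.6
0.059 (323, 197) 54.5 -32.2
0.059 (305, 203) 50.1 -19.3
```

Run:
```python
import cv2,numpy as np
a=cv2.imread('pics/w3.png');cv2.imwrite('pics/c3.png',cv2.resize(a[130:370,200:360],(533,600)))
p=cv2.imread('pics/w3.png',0)
print([int(x) for x in p[196:270,278]])
```

```text
[63, 65, 63, 63, 62, 65, 66, 63, 64, 70, 96, 110, 108, 109, 109, 109, 110, 110, 111, 109, 110, 110, 110, 109, 110, 110, 111, 110, 109, 109, 110, 111, 111, 110, 111, 110, 111, 110, 110, 110, 110, 110, 110, 110, 111, 111, 110, 111, 111, 111, 111, 110, 111, 110, 111, 112, 110, 111, 118, 133, 139, 133, 130, 127, 128, 124, 103, 100, 117, 173, 201, 191, 178, 121]
```

View pics/c3.png

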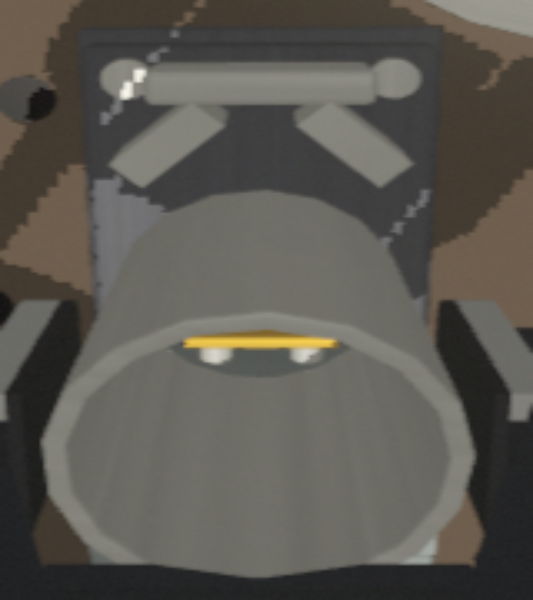

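Run:
```python
from h import *
import json
u=np.array([np.cos(np.radians(11.2)),np.sin(np.radians(11.2)),0]);vc=np.array([.5776,-.1585,0])
V=lambda p:(((p-vc)@u)*1000).round(1)
for f,foot,rim,zs in(('w3',205.5,254,[.1166,.187]),('w4',205.8,287,[.035,.045,.055,.11,.12])):
    c=json.load(open(f+'.json'))
    for z in zs: print(f,z,'footfar x',V(ray("wrist",(278,foot),z,c)),'rimfar x',V(ray("wrist",(278,rim),z,c)))
print('tcp w3',V(np.array([.6201,-.1496,0])),'w4',V(np.array([.6229,-.1499,0])))
```

```text
w3 0.1166 footfar x 63.1 rimfar x 34.7
w3 0.187 footfar x 81.2 rimfar x 64.0
w4 0.035 footfar x 64.1 rimfar x 12.8
w4 0.045 footfar x 66.6 rimfar x 18.1
w4 0.055 footfar x 69.2 rimfar x 23.4
w4 0.11 footfar x 83.2 rimfar x 52.5
w4 0.12 footfar x 85.7 rimfar x 57.8
tcp w3 43.4 w4 46.1
```

Emit:
{"method": "step_arm", "body": {"commands": [[40,[-5,0,-10],0],[40,[-8,0,-40],0],[40,[-8,0,-60],0],[40,[-8,0,-60],0],[40,[-8,0,-60],0]]}}

```text
t: 8.6
tool_pos: [0.6141, -0.1518, 0.3087]
tool_rot: [-3.126, -0.304, 0.002]
contact_force: [-0.2, 0.3, -1.8]
opening: 0.0478
grip_force: 26.3
```

Run:
```python
from h import *
import json
c=eyes.camera_info("wrist");a=grab("wrist","w5.png")
json.dump({k:np.array(v).tolist() for k,v in c.items()},open('w5.json','w'))
b=grab("scene");cr=cv2.resize(b[90:240,60:200],(480,514))[:, :, ::-1]
w=cv2.resize(a[130:370,200:360],(320,480))[:,:,::-1]
w=cv2.copyMakeBorder(w,0,34,0,0,0);cv2.imwrite('pics/c5.png',np.hstack([cr,w]))
o=monitor.get_obs();print(o["contact_force"],o["opening"],o["tool_pos"])
```

```text
[-0.0562897   0.16638063 -2.29185936] 0.04753515550080587 [ 0.61390545 -0.15186059  0.30794495]
```

View pics/c5.png

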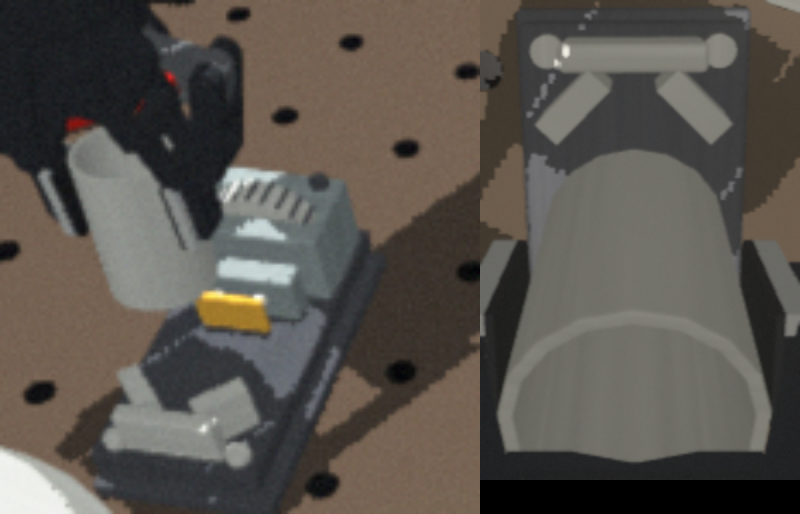

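Run:
```python
from h import *
import json
c=json.load(open('w5.json'))
C=ray("wrist",(221.5,136),.01,c),ray("wrist",(323.5,136),.01,c)
print('plate corners',C)
u=np.array([np.cos(np.radians(11.2)),np.sin(np.radians(11.2)),0]);n=np.array([-u[1],u[0],0]);vc=np.array([.5776,-.1585,0])
for z in(.049,.054,.059):
    for p in((239,201.5),(265.5,177.5),(311,201.5),(288.5,175)):
        q=ray("wrist",p,z,c)-vc;x,y=q@u*1000,q@n*1000;print(z,p,round(x,1),round(y,1),'sum',round(x+abs(y),1))
    print('foot far',((ray("wrist",(277,204.5),.10,c)-vc)@u*1000),'tcp',((np.array([.6139,-.1519,0])-vc)@u)*1000)
for z in(.16,.165,.17): print('rim far',z,((ray("wrist",(277,288),z,c)-vc)@u*1000))
a=cv2.imread('pics/w5.png',0);print([int(x) for x in a[280:300,277]],[int(x) for x in a[196:212,277]])
```

```text
plate corners (array([ 0.65701876, -0.09854894,  0.01      ]), array([ 0.67238066, -0.17623346,  0.01      ]))
0.049 (239, 201.5) 46.8 26.8 sum 73.6
0.049 (265.5, 177.5) 63.7 8.2 sum 71.8
0.049 (311, 201.5) 46.7 -23.4 sum 70.2
0.049 (288.5, 175) 65.4 -7.6 sum 73.0
foot far 57.55016951670069 tcp 36.890618857227466
0.054 (239, 201.5) 48.0 26.2 sum 74.2
0.054 (265.5, 177.5) 64.5 8.0 sum 72.5
0.054 (311, 201.5) 48.0 -22.9 sum 70.9
0.054 (288.5, 175) 66.2 -7.4 sum 73.6
foot far 57.55016951670069 tcp 36.890618857227466
0.059 (239, 201.5) 49.2 25.6 sum 74.8
0.059 (265.5, 177.5) 65.4 7.8 sum 73.2
0.059 (311, 201.5) 49.2 -22.4 sum 71.6
0.059 (288.5, 175) 67.0 -7.2 sum 74.3
foot far 57.55016951670069 tcp 36.890618857227466
rim far 0.16 39.587244851618784
rim far 0.165 42.26906724895328
rim far 0.17 44.95088964628788
[113, 114, 114, 115, 118, 124, 131, 129, 127, 126, 124, 122, 113, 111, 112, 112, 111, 111, 112, 112] [63, 62, 62, 63, 63, 64, 62, 64, 79, 112, 111, 111, 111, 111, 111, 111]
```

Run:
```python
from h import *
u=np.array([np.cos(np.radians(11.2)),np.sin(np.radians(11.2)),0]);n=np.array([-u[1],u[0],0]);vc=np.array([.5776,-.1585,0])
def V(uv,z): q=ray("top",uv,z)-vc;return (q@u*1000).round(1),(q@n*1000).round(1)
px=lambda x,y:(360+x/5,150+y/5)
for name,p,zs in(('housing rear L',px(238,474),(.066,.076)),('housing rear R',px(438,435),(.066,.076)),('housing front R',px(413,312),(.066,.076)),('pad L',px(215,272),(.05,.06)),('pad R',px(318,252),(.05,.06)),('V L innerfront',px(183,150),(.049,.059)),('V L innerback',px(212,95),(.049,.059)),('V R innerfront',px(310,122),(.049,.059)),('V R innerback',px(262,88),(.049,.059)),('plate BL',px(170,505),(0,.01)),('plate TL',px(72,78),(0.,.01)),('plate TR',px(298,40),(0,.01)),('plate BR',px(395,462),(0,.01))):
    print(name,[V(p,z) for z in zs])
```

```text
housing rear L [(np.float64(-80.6), np.float64(35.0)), (np.float64(-80.3), np.float64(38.7))]
housing rear R [(np.float64(-80.4), np.float64(-42.4)), (np.float64(-80.0), np.float64(-37.7))]
housing front R [(np.float64(-33.5), np.float64(-44.1)), (np.float64(-33.8), np.float64(-39.5))]
pad L [(np.float64(-3.8), np.float64(20.4)), (np.float64(-4.5), np.float64(24.1))]
pad R [(np.float64(-3.5), np.float64(-20.8)), (np.float64(-4.2), np.float64(-16.5))]
V L innerfront [(np.float64(45.3), np.float64(21.5)), (np.float64(44.0), np.float64(25.2))]
V L innerback [(np.float64(64.6), np.float64(5.4)), (np.float64(63.0), np.float64(9.3))]
V R innerfront [(np.float64(47.1), np.float64(-30.1)), (np.float64(45.7), np.float64(-25.7))]
V R innerback [(np.float64(63.8), np.float64(-14.6)), (np.float64(62.2), np.float64(-10.4))]
plate BL [(np.float64(-89.9), np.float64(41.3)), (np.float64(-89.5), np.float64(44.6))]
plate TL [(np.float64(90.1), np.float64(42.2)), (np.float64(88.3), np.float64(45.4))]
plate TR [(np.float64(88.8), np.float64(-54.8)), (np.float64(87.0), np.float64(-50.3))]
plate BR [(np.float64(-90.0), np.float64(-53.2)), (np.float64(-89.6), np.float64(-48.8))]
```

The head sits about 10 mm further toward −x relative to the plate than I assumed, so the nest is at about 38.5 mm on my axis. The foot landed on top of the V and the tube tilted in the hand. I'll set the tube on free table, regrasp it squarely, then place it at the corrected spot.

Run:
```python
from h import *
go([.56,.06,.225],11.2)
```

```text
t 8.7 yaw 11.11 shift mm [ -11.9 -218.2   83.3] turn -0.09 tilt [-0.003  0.001 -1.   ]
```

Emit:
{"method": "step_arm", "body": {"commands": [[40,[-12,-218,0],0],[40,[-12,-218,0],0],[40,[-12,-218,0],0],[40,[-12,-218,0],0],[40,[-12,-218,50],0],[40,[-12,-218,83],0],[40,[-12,-218,83],0],[40,[-12,-218,88],0],[40,[-12,-218,88],0]]}}

```text
t: 9.82
tool_pos: [0.5613, 0.0593, 0.2231]
tool_rot: [3.127, 0.304, 0.004]
contact_force: [-0.4, 0.6, -2.5]
opening: 0.0476
grip_force: 26.7
```

Emit:
{"method": "step_arm", "body": {"commands": [[40,[0,0,3],0],[40,[0,0,5],0],[40,[0,0,5],0],[40,[0,0,5],0]]}}

```text
t: 10.32
tool_pos: [0.5606, 0.0595, 0.2168]
tool_rot: [3.127, 0.304, 0.0]
contact_force: [0.1, -0.5, -1.6]
opening: 0.0474
grip_force: 26.7
```

Emit:
{"method": "step_arm", "body": {"commands": [[40,[0,0,3],0],[40,[0,0,5],0],[40,[0,0,5],0],[40,[0,0,5],0]]}}

```text
t: 10.82
tool_pos: [0.5605, 0.0595, 0.2116]
tool_rot: [-3.127, -0.304, 0.0]
contact_force: [-0.6, 0.4, -1.3]
opening: 0.0473
grip_force: 26.7
```

Emit:
{"method": "step_arm", "body": {"commands": [[40,[0,0,2],0],[40,[0,0,4],0],[40,[0,0,4],0],[40,[0,0,4],0]]}}

```text
t: 11.32
tool_pos: [0.5606, 0.0595, 0.2077]
tool_rot: [-3.127, -0.304, -0.0]
contact_force: [-0.4, -0.2, -1.4]
opening: 0.0475
grip_force: 26.7
```

Emit:
{"method": "step_arm", "body": {"commands": [[40,[0,0,2],0],[40,[0,0,4],0],[40,[0,0,4],0],[40,[0,0,4],0]]}}

```text
t: 11.82
tool_pos: [0.5608, 0.0595, 0.2043]
tool_rot: [3.127, 0.304, 0.001]
contact_force: [-0.5, 0.2, 2.0]
opening: 0.0476
grip_force: 27.2
```

Emit:
{"method": "step_arm", "body": {"commands": [[40,[0,0,2],0],[40,[0,0,3],0],[40,[0,0,3],0],[40,[0,0,3],0]]}}

```text
t: 12.32
tool_pos: [0.562, 0.0598, 0.2032]
tool_rot: [-3.126, -0.303, -0.007]
contact_force: [-0.1, 2.5, 9.0]
opening: 0.048
grip_force: 25.2
```

Run:
```python
from h import *
import json
c=eyes.camera_info("wrist");a=grab("wrist","w6.png")
o=monitor.get_obs();print(o["contact_force"],o["opening"],o["tool_pos"])
g=cv2.cvtColor(a,cv2.COLOR_RGB2GRAY);print(g[180:320:2,278].tolist())
b=o["tool_pos"];u=np.array([np.cos(np.radians(11.2)),np.sin(np.radians(11.2)),0])
for off in(0,-.008): print(off,[proj("wrist",np.array([b[0],b[1],z])+(.024+off)*u,c).round(0) for z in(0,.07)])
```

```text
[-0.6710323   2.42694013  8.91118523] 0.0474351183940838 [0.56198168 0.05984431 0.2031642 ]
[93, 92, 93, 94, 93, 93, 94, 94, 95, 95, 94, 95, 94, 95, 132, 161, 162, 162, 162, 161, 162, 162, 161, 162, 163, 163, 163, 163, 163, 164, 163, 163, 164, 164, 164, 165, 165, 165, 165, 164, 165, 165, 164, 165, 164, 165, 165, 164, 164, 165, 165, 178, 185, 181, 179, 161, 162, 162, 162, 163, 162, 162, 162, 162, 163, 163, 162, 162, 163, 162]
0 [array([278., 203.]), array([279., 253.])]
-0.008 [array([278., 217.]), array([279., 276.])]
```

Emit:
{"method": "step_arm", "body": {"commands": [[55,[0,0,0],0],[70,[0,0,0],0],[100,[0,0,0],0],[100,[0,0,0],0],[100,[0,0,0],0],[100,[0,0,0],0]]}}

```text
t: 13.12
tool_pos: [0.5605, 0.0595, 0.2005]
tool_rot: [-3.127, -0.304, 0.0]
contact_force: [0.3, -0.4, -0.6]
opening: 0.0853
grip_force: 0.0
```

```bash
cat > edge.py <<'E'
from h import *
c=eyes.camera_info("wrist");a=grab("wrist");cv2.imwrite('pics/last.png',a[:,:,::-1])
o=monitor.get_obs();print(o["t"],o["contact_force"],o["opening"],o["tool_pos"])
g=cv2.cvtColor(a,cv2.COLOR_RGB2GRAY);print(g[180:330:2,278].tolist())
print('row240',g[240,190:370:3].tolist())
b=o["tool_pos"];u=np.array([np.cos(np.radians(11.2)),np.sin(np.radians(11.2)),0])
for off in(0,-.01): print(off,[proj("wrist",np.array([b[0],b[1],z])+(.024+off)*u,c).round(0) for z in(0,.07)])
E
python3 edge.py
```

```text
13.175 [0.05807495 0.02486279 0.06282962] 0.08489327492539149 [0.56050794 0.05948444 0.2005898 ]
[91, 92, 93, 94, 94, 92, 92, 93, 94, 94, 105, 157, 157, 157, 158, 158, 159, 159, 159, 158, 159, 160, 159, 159, 160, 160, 160, 160, 161, 161, 161, 161, 161, 160, 161, 161, 178, 190, 183, 180, 116, 96, 97, 96, 97, 96, 96, 97, 96, 96, 157, 157, 158, 158, 158, 159, 159, 158, 159, 159, 159, 159, 160, 160, 159, 160, 160, 160, 161, 160, 160, 160, 161, 160, 161]
row240 [93, 92, 93, 92, 92, 92, 92, 92, 94, 94, 92, 88, 88, 108, 152, 154, 154, 153, 153, 156, 157, 157, 156, 157, 157, 157, 159, 159, 160, 161, 160, 161, 160, 159, 160, 160, 161, 159, 157, 157, 156, 154, 155, 152, 150, 94, 95, 93, 94, 93, 93, 94, 93, 93, 93, 93, 92, 93, 92, 92]
0 [array([278., 202.]), array([279., 255.])]
-0.01 [array([278., 221.]), array([279., 283.])]
```

Emit:
{"method": "step_arm", "body": {"commands": [[100,[1,-1,-4],0],[100,[1,-1,-4],0],[45,[1,-1,-4],0],[40,[1,-1,-4],0],[40,[1,-1,-4],0],[40,[1,-1,-4],0],[40,[1,-1,-4],0],[40,[1,-1,-4],0]], "squeeze": 40}}

```text
t: 14.18
tool_pos: [0.5614, 0.0607, 0.2049]
tool_rot: [-3.127, -0.304, -0.0]
contact_force: [-0.1, -0.7, 1.4]
opening: 0.0475
grip_force: 41.6
```

Emit:
{"method": "step_arm", "body": {"commands": [[40,[0,0,-60],0],[40,[0,0,-110],0],[40,[0,0,-110],0],[40,[0,0,-110],0]]}}

```text
t: 14.68
tool_pos: [0.5607, 0.0607, 0.3132]
tool_rot: [-3.127, -0.304, 0.004]
contact_force: [0.1, -0.4, -3.2]
opening: 0.0475
grip_force: 42.6
```

```bash
cat >> edge.py <<'E'
for off in(0,-.005): print(off,[proj("wrist",b+np.array([0,0,z])+(.024+off)*u,c).round(0) for z in(-.2045,-.1345)])
vc=np.array([.5776,-.1585,0]);n=np.array([-u[1],u[0],0])
q=b-vc;print('my vise xy mm',q@u*1000,q@n*1000)
t=vc+.035*u;go([t[0],t[1],b[2]],11.2)
E
python3 edge.py
```

```text
14.725 [ 0.09646618  0.63864392 -3.30235748] 0.047343946757270175 [0.56042502 0.06066945 0.31218379]
[89, 88, 87, 88, 88, 88, 88, 89, 89, 90, 103, 151, 151, 152, 151, 152, 153, 152, 152, 153, 152, 153, 153, 153, 154, 154, 154, 154, 155, 154, 153, 155, 154, 154, 154, 177, 181, 176, 172, 138, 138, 138, 138, 139, 138, 132, 91, 92, 92, 153, 150, 151, 152, 152, 152, 152, 153, 151, 152, 153, 152, 154, 152, 153, 153, 153, 153, 153, 152, 154, 153, 154, 153, 153, 153]
row240 [137, 138, 138, 137, 138, 137, 116, 88, 90, 89, 90, 91, 90, 138, 144, 147, 146, 148, 146, 149, 149, 151, 151, 150, 152, 151, 152, 153, 155, 154, 154, 154, 153, 154, 153, 153, 154, 153, 152, 150, 149, 148, 149, 146, 144, 90, 91, 89, 91, 90, 119, 138, 137, 138, 138, 138, 138, 137, 137, 137]
0 [array([278., 170.]), array([278., 186.])]
-0.01 [array([278., 181.]), array([278., 201.])]
0 [array([278., 200.]), array([279., 249.])]
-0.005 [array([278., 209.]), array([279., 263.])]
my vise xy mm 25.722347881729515 218.3313757262138
t 14.72 yaw 11.11 shift mm [ 9.600e+00  2.183e+02 -2.000e-01] turn -0.09 tilt [-0.004  0.    -1.   ]
```

Emit:
{"method": "step_arm", "body": {"commands": [[40,[9,218,0],0],[40,[9,218,0],0],[40,[9,218,0],0],[40,[9,218,0],0],[40,[9,218,0],0],[40,[9,218,20],0],[40,[9,218,40],0],[40,[9,218,40],0],[40,[9,218,40],0]]}}

```text
t: 15.85
tool_pos: [0.6121, -0.1508, 0.2743]
tool_rot: [-3.126, -0.306, 0.001]
contact_force: [-0.2, 0.2, -1.4]
opening: 0.0473
grip_force: 42.8
```

```bash
cat > vm.py <<'E'
from h import *
c=eyes.camera_info("wrist");a=cv2.cvtColor(grab("wrist","last.png"),cv2.COLOR_RGB2GRAY)
o=monitor.get_obs();b=o["tool_pos"];print(o["t"],o["contact_force"],b)
u=np.array([np.cos(np.radians(11.2)),np.sin(np.radians(11.2)),0]);n=np.array([-u[1],u[0],0]);vc=np.array([.5776,-.1585,0])
q=b-vc;print('tcp in my vise',q@u*1000,q@n*1000)
print(np.vstack([a[r,215:345:2] for r in range(150,215,5)]))
for x,y in((73,0),(49,24),(49,-24),(65,8),(65,-8)): print(x,y,proj("wrist",vc+u*x/1000+n*y/1000+[0,0,.054],c).round(1))
E
python3 vm.py
```

```text
15.9 [-0.59341887 -0.6190821  -1.44965387] [ 0.61241066 -0.1511126   0.27519612]
tcp in my vise 35.58258590430897 0.4852812043669124
[[ 59  59  59  62  95 133 135 131 125  99  64  58  63  74  74  74  76  77
   75  75  77  76  76  77  77  76  79  78  78  77  79  77  77  77  78  80
   82  82  83  81  82  81  81  82  81  81  83  83  83  83  82  68  60  66
  105 127 135 132 131 120  76  64 106 114 104]
 [ 60  59 112 129 131 133 135 130 132 130 119 153 170 134 122 123 123 123
  122 123 123 123 123 123 124 122 124 124 123 123 123 124 124 124 124 124
  123 124 124 125 125 123 125 124 125 124 124 124 124 125 124 124 124 122
  126 131 135 132 130 131 129 122  64  62  69]
 [ 60  60 121 130 129 133 134 131 131 123 123 233 235 131 131 131 131 132
  132 130 131 131 132 131 131 132 131 132 132 132 132 133 132 133 132 132
  132 133 134 133 133 132 133 132 134 133 133 133 133 133 133 133 134 126
  120 131 135 131 131 130 128 127  66  61  61]
 [ 60  59  61 111 131 132 134 130 131 195 177 127 128 127 128 127 128 129
  127 127 127 128 127 127 128 126 126 127 126 127 126 126 126 127 126 127
  126 127 12
[... 1929 characters left out ...]
126 127 127 126
  126 126 125 124 124 125 108  63  60  59  57]
 [ 55  61  60  60  77 126 128 128 129 127 127 128 128 124  68  60  60  60
   62  60  59  69  97 105 104 105 105 105 106 107 106 107 107 106 106 106
  106 107 106 106 101  76  62  62  61  61  62  62  62  62  90 124 125 125
  125 125 125 125 123  92  60  61  60  58  56]
 [ 56  60  60  61  60  58  61  98 128 128 129 101  60  61  62  62  60  78
   98 103 103 104 104 104 105 105 107 106 106 107 106 107 107 107 108 107
  106 107 108 105 108 106 105 105 103  78  62  61  64  61  61  61  63 113
  125 124 106  62  61  61  61  61  60  59  57]]
73 0 [279.7 170.2]
49 24 [238.3 211.3]
49 -24 [320.8 211.3]
65 8 [265.6 184.2]
65 -8 [293.7 184.2]
```

Emit:
{"method": "step_arm", "body": {"commands": [[40,[0,0,10],0],[40,[0,0,18],0],[40,[0,0,24],0],[40,[0,0,24],0],[40,[0,0,24],0]]}}

```text
t: 16.52
tool_pos: [0.6123, -0.1516, 0.2508]
tool_rot: [3.127, 0.304, 0.0]
contact_force: [0.0, -0.6, -2.6]
opening: 0.0474
grip_force: 42.8
```

Emit:
{"method": "step_arm", "body": {"commands": [[40,[0,0,4],0],[40,[0,0,8],0],[40,[0,0,8],0],[40,[0,0,8],0]]}}

```text
t: 17.02
tool_pos: [0.6122, -0.1515, 0.2426]
tool_rot: [-3.127, -0.304, 0.0]
contact_force: [-0.4, -0.5, -2.7]
opening: 0.0473
grip_force: 42.8
```

Emit:
{"method": "step_arm", "body": {"commands": [[40,[0,0,2],0],[40,[0,0,4],0],[40,[0,0,4],0],[40,[0,0,4],0]]}}

```text
t: 17.52
tool_pos: [0.6122, -0.1515, 0.2387]
tool_rot: [-3.127, -0.304, -0.0]
contact_force: [0.2, -0.0, -1.9]
opening: 0.0473
grip_force: 42.8
```

Emit:
{"method": "step_arm", "body": {"commands": [[40,[0,0,1],0],[40,[0,0,2],0],[40,[0,0,2],0]]}}

```text
t: 17.9
tool_pos: [0.6121, -0.1515, 0.2365]
tool_rot: [-3.127, -0.304, 0.0]
contact_force: [-0.7, -0.4, -2.0]
opening: 0.0473
grip_force: 42.8
```

Emit:
{"method": "step_arm", "body": {"commands": [[40,[0,0,1],0],[40,[0,0,2],0],[40,[0,0,2],0]]}}

```text
t: 18.27
tool_pos: [0.6124, -0.1516, 0.2355]
tool_rot: [3.127, 0.304, 0.001]
contact_force: [-1.5, 0.0, 1.4]
opening: 0.0471
grip_force: 43.1
```

Emit:
{"method": "step_arm", "body": {"commands": [[40,[0,0,1],0],[40,[0,0,2],0],[40,[0,0,2],0]]}}

```text
t: 18.65
tool_pos: [0.6127, -0.1516, 0.2344]
tool_rot: [3.126, 0.304, 0.002]
contact_force: [-2.4, 2.0, 7.2]
opening: 0.0474
grip_force: 43.5
```

Emit:
{"method": "step_arm", "body": {"commands": [[40,[0,0,-1],0],[40,[1,0,-1],0],[40,[2,0,-1],0],[40,[3,0,-1],0],[40,[3,0,-1],0]]}}

```text
t: 19.27
tool_pos: [0.6155, -0.1512, 0.2347]
tool_rot: [3.126, 0.304, 0.001]
contact_force: [-1.3, -0.1, 5.4]
opening: 0.0475
grip_force: 43.3
```

Emit:
{"method": "step_arm", "body": {"commands": [[40,[1,0,-1],0],[60,[1,0,-1],0],[80,[1,0,-1],0],[100,[1,0,-1],0],[100,[1,0,-1],0],[100,[1,0,-1],0],[100,[1,0,-20],0],[100,[1,0,-80],0],[100,[1,0,-80],0],[100,[1,0,-80],0]]}}

```text
t: 20.52
tool_pos: [0.6163, -0.1508, 0.3155]
tool_rot: [3.126, 0.304, 0.004]
contact_force: [-0.2, -0.2, -0.3]
opening: 0.0854
grip_force: 0.0
```

```bash
cat > meas.py <<'E'
from h import *
c=eyes.camera_info("wrist");A=grab("wrist","last.png");a=cv2.cvtColor(A,cv2.COLOR_RGB2GRAY).astype(int)
o=monitor.get_obs();b=o["tool_pos"];print(o["t"],o["contact_force"].round(2),b)
u=np.array([np.cos(np.radians(11.2)),np.sin(np.radians(11.2)),0]);n=np.array([-u[1],u[0],0]);vc=np.array([.5776,-.1585,0])
P=lambda x,y,z:proj("wrist",vc+u*x/1000+n*y/1000+[0,0,z],c)
X=lambda uv,z:(lambda q:((q@u*1000).round(1),(q@n*1000).round(1)))(ray("wrist",uv,z,c)-vc)
I=A.astype(int);m=(I[:,:,0]-I[:,:,2]>60)&(I[:,:,1]-I[:,:,2]>30)
nb,lab,st,ce=cv2.connectedComponentsWithStats(m.astype(np.uint8))
for s in st[1:]:
    if s[4]>25: print('yellow',s,'top mid',X((s[0]+s[2]/2,s[1]),.055),X((s[0]+s[2]/2,s[1]+s[3]),.055))
z=.101
col=int(P(39,0,z)[0]);rows=range(int(P(90,0,z)[1]),int(P(0,0,z)[1]))
print('tcp',((b-vc)@u*1000),'rim far exp x=63:',P(63,0,z),'near x=15',P(15,0,z),'col',col,rows)
print(a[rows.start:rows.stop,col].tolist())
E
python3 meas.py
```

```text
20.575 [ 0.16 -0.25 -0.59] [ 0.61589693 -0.15066459  0.31387524]
tcp 39.08947395872294 rim far exp x=63: [277.70001675 197.86339881] near x=15 [277.69516282 276.53951666] col 277 range(148, 299)
[65, 63, 64, 67, 85, 108, 108, 111, 126, 133, 137, 136, 136, 133, 131, 129, 129, 129, 129, 128, 122, 110, 67, 63, 63, 63, 63, 64, 63, 75, 105, 108, 107, 108, 107, 108, 108, 108, 108, 108, 109, 108, 110, 109, 109, 109, 110, 110, 110, 111, 123, 142, 135, 129, 121, 82, 64, 63, 64, 63, 65, 64, 64, 64, 65, 65, 64, 64, 63, 64, 63, 65, 63, 65, 64, 64, 64, 64, 65, 64, 66, 65, 63, 64, 67, 83, 107, 108, 108, 108, 107, 108, 108, 108, 108, 109, 108, 108, 110, 108, 109, 109, 109, 109, 109, 109, 109, 110, 110, 110, 109, 110, 110, 110, 109, 111, 111, 110, 110, 110, 110, 111, 111, 119, 135, 131, 127, 111, 85, 86, 87, 87, 87, 86, 87, 93, 123, 144, 143, 171, 169, 169, 169, 169, 169, 168, 168, 166, 167, 166, 166]
```

The tube stands upright with its axis at about 39 mm on my axis, in the V. The bed is at z≈0.031, so the wheel crown should be near z≈0.081. Next I'll shut the fingers and move over the wheel.

Run:
```python
from h import *
u=np.array([np.cos(np.radians(11.2)),np.sin(np.radians(11.2)),0]);vc=np.array([.5776,-.1585,0])
t=vc-.055*u;go([t[0],t[1],.262],11.2)
```

```text
t 20.57 yaw 11.11 shift mm [-94.1   0.4  51.9] turn -0.09 tilt [-0.  0. -1.]
```

Emit:
{"method": "step_arm", "body": {"commands": [[0,[-50,0,0],0],[0,[-94,0,0],0],[0,[-94,0,0],0],[0,[-94,0,30],0],[0,[-94,0,50],0],[0,[-94,0,50],0],[0,[-94,0,50],0]], "squeeze": 40}}

```text
t: 21.45
tool_pos: [0.5244, -0.1689, 0.2641]
tool_rot: [3.127, 0.305, 0.001]
contact_force: [-0.4, 0.0, 0.4]
opening: 0.0
grip_force: 0.0
```

Run:
```python
from h import *
c=eyes.camera_info("wrist");A=grab("wrist")
cv2.imwrite('pics/w7.png',A[:,:,::-1])
s=grab("scene");cv2.imwrite('pics/final.png',np.hstack([cv2.resize(A[120:,80:480],(480,360))[:,:,::-1],cv2.resize(s[90:240,60:190],(312,360))[:,:,::-1]]))
```

```text
(no output)
```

View pics/final.png

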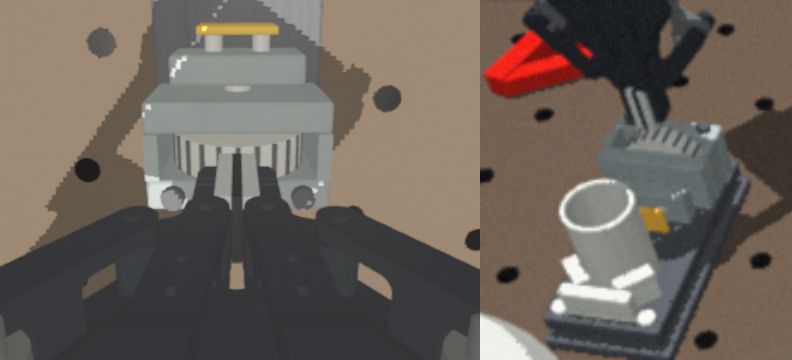

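The picture shows the tube upright in the V and the shut fingers centred over the wheel. The pad is at crop (237,29), the housing's front edge at row 85 and its rear corners at row 208.

Run:
```python
from h import *
c=eyes.camera_info("wrist")
u=np.array([np.cos(np.radians(11.2)),np.sin(np.radians(11.2)),0]);n=np.array([-u[1],u[0],0]);vc=np.array([.5776,-.1585,0])
o=monitor.get_obs();b=o["tool_pos"];print(b,'tcp',(b-vc)@u*1000,(b-vc)@n*1000)
px=lambda x,y:(80+x/1.2,120+y/1.2)
X=lambda uv,z:(lambda q:((q@u*1000).round(1),(q@n*1000).round(1)))(ray("wrist",uv,z,c)-vc)
for nm,p,z in(('rearL',px(147,208),.073),('rearR',px(332,208),.073),('frontL',px(152,86),.073),('frontR',px(326,86),.073),('padface',px(237,23),.055),('jaw front L',px(175,50),.06),('jaw R',px(303,50),.06)): print(nm,X(p,z))
A=cv2.imread('pics/w7.png');m=(A[:,:,2].astype(int)-A[:,:,0]>60);m[170:]=0;m[:,:220]=0;m[:,340:]=0;v,x=np.where(m);print('pad px',x.min(),x.max(),v.min(),v.max(),X(((x.min()+x.max())/2,v.min()),.055),X((x.min(),v.min()),.055),X((x.max(),v.min()),.055))
```

```text
[ 0.52451708 -0.16901114  0.26489261] tcp -54.11359142712657 -0.00042861311006317423
rearL (np.float64(-77.2), np.float64(39.8))
rearR (np.float64(-77.3), np.float64(-41.7))
frontL (np.float64(-22.4), np.float64(34.7))
frontR (np.float64(-22.4), np.float64(-36.0))
padface (np.float64(1.7), np.float64(0.1))
jaw front L (np.float64(-9.4), np.float64(26.7))
jaw R (np.float64(-9.4), np.float64(-28.2))
pad px 243 311 139 148 (np.float64(1.8), np.float64(0.4)) (np.float64(1.8), np.float64(18.1)) (np.float64(1.8), np.float64(-17.3))
```

Emit:
{"method": "step_arm", "body": {"commands": [[0,[2,0,5],0],[0,[2,0,9],0],[0,[2,0,9],0],[0,[2,0,9],0]]}}

```text
t: 22.05
tool_pos: [0.5258, -0.1685, 0.2547]
tool_rot: [-3.127, -0.304, 0.0]
contact_force: [-0.0, 0.1, -0.9]
opening: 0.0004
grip_force: 0.0
```

Emit:
{"method": "step_arm", "body": {"commands": [[0,[0,0,1],0],[0,[0,0,2],0],[0,[0,0,2],0],[0,[0,0,2],0]]}}

```text
t: 22.55
tool_pos: [0.5259, -0.1686, 0.2532]
tool_rot: [3.126, 0.304, 0.0]
contact_force: [-2.5, -0.3, 5.0]
opening: -0.0002
grip_force: 2.6
```

Emit:
{"method": "step_arm", "body": {"commands": [[0,[0,0,1],0],[0,[0,0,1],0],[0,[0,-4,1],0],[0,[0,-7,1],0],[0,[0,-7,1],0]]}}

```text
t: 23.18
tool_pos: [0.5249, -0.1624, 0.253]
tool_rot: [3.123, 0.304, 0.002]
contact_force: [-2.8, -4.0, 5.3]
opening: -0.0002
grip_force: 3.1
```

Emit:
{"method": "step_arm", "body": {"commands": [[0,[0,0,2],0],[0,[0,0,2],0],[0,[0,-4,2],0],[0,[0,-7,2],0],[0,[0,-7,2],0]]}}

```text
t: 23.8
tool_pos: [0.5235, -0.1554, 0.2513]
tool_rot: [3.124, 0.304, 0.002]
contact_force: [-4.2, -3.6, 9.3]
opening: 0.0001
grip_force: 4.2
```

```bash
cat > pad.py <<'E'
from h import *
c=eyes.camera_info("wrist");A=grab("wrist","last.png").astype(int)
u=np.array([np.cos(np.radians(11.2)),np.sin(np.radians(11.2)),0]);n=np.array([-u[1],u[0],0]);vc=np.array([.5776,-.1585,0])
o=monitor.get_obs();b=o["tool_pos"];print(round(o["t"],2),'f',o["contact_force"].round(1),'tcp',((b-vc)@u*1000).round(1),((b-vc)@n*1000).round(1),b[2].round(4))
X=lambda uv,z:(lambda q:((q@u*1000).round(1),(q@n*1000).round(1)))(ray("wrist",uv,z,c)-vc)
m=(A[:,:,0]-A[:,:,2]>45)&(A[:,:,1]-A[:,:,2]>28)&(A[:,:,0]>90)
m=m.astype(np.uint8);w=np.zeros_like(m);p=[proj("wrist",vc+u*x+n*y+[0,0,.055],c) for x,y in((.03,.03),(-.02,-.03))]
r0,r1=sorted((int(p[0][1]),int(p[1][1])));c0,c1=sorted((int(p[0][0]),int(p[1][0])));w[max(r0,0):r1,max(c0,0):c1]=1
v,x=np.where(m*w)
if len(x): print('n',len(x),'px',x.min(),x.max(),v.min(),v.max(),'pad front',X((x.mean(),np.percentile(v,2)),.055),'pad back',X((x.mean(),np.percentile(v,98)),.055))
g=A[:,:,1]
for y in(.022,-.022):
    cs=[proj("wrist",vc+u*xx/1000+n*y+[0,0,.06],c) for xx in np.arange(10,-36,-1.)]
    print('jaw scan',[int(g[int(q[1]),int(q[0])]) if 0<=q[1]<420 else -1 for q in cs])
E
python3 pad.py
```

```text
23.85 f [-3.8 -3.1  8.4] tcp -52.4 13.4 0.2514
n 796 px 267 340 140 150 pad front (np.float64(3.6), np.float64(0.9)) pad back (np.float64(-1.2), np.float64(0.8))
jaw scan [97, 98, 130, 98, 97, 96, 97, 97, 95, 95, 95, 94, 93, 94, 95, 94, 97, 128, 127, 128, 141, 148, 152, 151, 151, 150, 150, 150, 149, 149, 148, 148, 141, 118, 129, 129, 129, 130, 131, 132, 130, 129, 130, 140, 150, 152]
jaw scan [154, 153, 154, 154, 154, 152, 153, 154, 154, 152, 152, 152, 152, 152, 152, 146, 106, 128, 128, 130, 147, 150, 151, 152, 150, 151, 150, 150, 151, 148, 148, 149, 138, 122, 127, 130, 129, 131, 131, 130, 131, 131, 130, 143, 149, 151]
```

Emit:
{"method": "step_arm", "body": {"commands": [[0,[0,0,-5],0],[0,[0,13,-6],0],[0,[0,26,-6],0],[0,[0,26,-2],0],[0,[0,26,0.5],0],[0,[0,26,0.5],0],[0,[0,20,0.5],0],[0,[0,13,0.5],0],[0,[0,6,0.5],0],[0,[0,0,0.5],0],[0,[0,0,0.5],0]]}}

```text
t: 25.22
tool_pos: [0.5235, -0.1553, 0.251]
tool_rot: [3.124, 0.304, 0.0]
contact_force: [-4.4, -1.9, 8.5]
opening: -0.0003
grip_force: 4.7
```

```bash
python3 pad.py
```

```text
25.27 f [-3.6 -2.5  9.7] tcp -52.5 13.6 0.251
n 713 px 267 341 131 140 pad front (np.float64(7.6), np.float64(0.7)) pad back (np.float64(3.4), np.float64(0.6))
jaw scan [99, 100, 98, 98, 98, 98, 97, 97, 98, 96, 96, 96, 96, 128, 129, 129, 145, 152, 152, 152, 151, 150, 150, 150, 150, 149, 149, 148, 140, 105, 94, 95, 95, 116, 130, 130, 129, 131, 131, 132, 129, 130, 130, 141, 149, 151]
jaw scan [154, 154, 154, 155, 153, 153, 154, 154, 153, 153, 153, 153, 128, 133, 131, 143, 207, 232, 231, 197, 151, 151, 151, 151, 151, 151, 149, 148, 139, 98, 99, 100, 98, 106, 127, 129, 130, 130, 129, 130, 130, 131, 130, 143, 149, 151]
```

Emit:
{"method": "step_arm", "body": {"commands": [[0,[0,0,-5],0],[0,[0,13,-6],0],[0,[0,26,-6],0],[0,[0,26,-2],0],[0,[0,26,0],0],[0,[0,26,0.5],0],[0,[0,20,0.5],0],[0,[0,13,0.5],0],[0,[0,6,0.5],0],[0,[0,0,0.5],0],[0,[0,0,0.5],0]]}}

```text
t: 26.65
tool_pos: [0.5235, -0.1554, 0.2507]
tool_rot: [3.124, 0.304, 0.0]
contact_force: [-6.0, -2.1, 11.9]
opening: 0.0001
grip_force: 5.4
```

```bash
python3 pad.py
```

```text
26.7 f [-5.6 -2.  11.1] tcp -52.5 13.5 0.2507
n 694 px 267 341 122 131 pad front (np.float64(11.7), np.float64(0.6)) pad back (np.float64(7.6), np.float64(0.5))
jaw scan [99, 99, 127, 123, 98, 98, 97, 97, 97, 110, 129, 141, 149, 152, 151, 151, 152, 152, 150, 149, 149, 147, 149, 144, 131, 94, 94, 94, 93, 93, 93, 96, 92, 122, 130, 130, 130, 130, 129, 131, 129, 129, 129, 141, 150, 151]
jaw scan [155, 154, 154, 154, 155, 154, 154, 136, 154, 115, 132, 200, 223, 231, 231, 231, 230, 229, 229, 152, 152, 151, 149, 144, 126, 101, 100, 101, 100, 100, 98, 99, 99, 111, 128, 129, 130, 130, 131, 129, 129, 129, 130, 145, 149, 150]
```

Emit:
{"method": "step_arm", "body": {"commands": [[0,[0,0,-5],0],[0,[0,13,-6],0],[0,[0,26,-6],0],[0,[0,26,-2],0],[0,[0,26,0],0],[0,[0,26,0],0],[0,[0,20,0],0],[0,[0,13,0],0],[0,[0,6,0],0],[0,[0,0,0],0],[0,[0,0,0],0]]}}

```text
t: 28.08
tool_pos: [0.5235, -0.1556, 0.2507]
tool_rot: [3.124, 0.304, -0.0]
contact_force: [-5.6, -2.5, 11.3]
opening: 0.0005
grip_force: 5.6
```

```bash
python3 pad.py
```

```text
28.12 f [-5.5 -2.6 11.3] tcp -52.5 13.3 0.2507
n 674 px 266 341 113 121 pad front (np.float64(15.8), np.float64(0.9)) pad back (np.float64(12.1), np.float64(0.8))
jaw scan [99, 99, 127, 98, 99, 101, 131, 147, 152, 153, 154, 152, 151, 151, 151, 150, 149, 148, 148, 138, 96, 92, 93, 93, 94, 93, 93, 94, 94, 94, 94, 93, 92, 99, 129, 130, 130, 129, 128, 130, 129, 130, 130, 143, 150, 150]
jaw scan [155, 155, 154, 154, 106, 111, 149, 205, 227, 232, 231, 231, 230, 230, 229, 229, 228, 229, 228, 135, 101, 101, 101, 100, 101, 100, 100, 100, 99, 100, 99, 99, 99, 110, 127, 128, 129, 131, 130, 129, 130, 130, 131, 146, 147, 150]
```

```bash
cat > jaw.py <<'E'
exec(open('pad.py').read().split("g=A[:,:,1]")[0])
g=A[:,:,1].astype(np.float32)
for y in(.024,.020,-.020,-.024):
    xs=np.arange(16,-16,-.25);q=np.array([proj("wrist",vc+u*xx/1000+n*y+[0,0,.06],c) for xx in xs],np.float32)
    s=cv2.remap(g,q[:,:1],q[:,1:],cv2.INTER_LINEAR)[:,0];d=np.convolve(s,np.ones(4)/4,'same')
    i=np.where(d[8:]>140)[0];
    back=[k for k in range(8,len(d)-8) if d[k-4]>130 and d[k+4]<112]
    print('y',y,'back edge x',xs[back].mean().round(2) if back else None)
E
python3 jaw.py
```

```text
28.18 f [-4.9 -2.2 12.1] tcp -52.5 13.3 0.2508
n 672 px 266 341 113 121 pad front (np.float64(15.8), np.float64(0.8)) pad back (np.float64(12.1), np.float64(0.7))
y 0.024 back edge x -9.62
y 0.02 back edge x -9.62
y -0.02 back edge x -2.11
y -0.024 back edge x -9.75
```

Emit:
{"method": "step_arm", "body": {"commands": [[0,[0,0,-5],0],[0,[0,13,-6],0],[0,[0,18,-6],0],[0,[0,18,-2],0],[0,[0,18,0],0],[0,[0,18,0],0],[0,[0,12,0],0],[0,[0,6,0],0],[0,[0,3,0],0],[0,[0,3,0],0]]}}

```text
t: 29.42
tool_pos: [0.5241, -0.1591, 0.2512]
tool_rot: [3.122, 0.304, -0.001]
contact_force: [-6.8, -3.3, 13.2]
opening: 0.0
grip_force: 6.5
```

```bash
python3 jaw.py
```

```text
29.48 f [-6.9 -4.8 14.1] tcp -52.6 9.8 0.2512
n 676 px 258 333 112 120 pad front (np.float64(16.1), np.float64(0.8)) pad back (np.float64(12.4), np.float64(0.8))
y 0.024 back edge x -7.62
y 0.02 back edge x -7.62
y -0.02 back edge x -1.12
y -0.024 back edge x -7.62
```

Emit:
{"method": "step_arm", "body": {"commands": [[0,[0,0,-5],0],[0,[0,10,-6],0],[0,[0,12,-6],0],[0,[0,12,-2],0],[0,[0,12,0],0],[0,[0,12,0],0],[0,[0,7,0],0],[0,[0,3,0],0],[0,[0,0,0],0],[0,[0,0,0],0]]}}

```text
t: 30.72
tool_pos: [0.5241, -0.1591, 0.2512]
tool_rot: [3.122, 0.304, -0.001]
contact_force: [-6.8, -3.8, 13.0]
opening: 0.0002
grip_force: 6.7
```

```bash
python3 jaw.py
```

```text
30.77 f [-6.9 -4.  13.2] tcp -52.6 9.8 0.2512
n 684 px 258 333 111 120 pad front (np.float64(16.4), np.float64(0.9)) pad back (np.float64(12.3), np.float64(0.8))
y 0.024 back edge x -6.12
y 0.02 back edge x -6.12
y -0.02 back edge x -6.25
y -0.024 back edge x -7.25
```

Emit:
{"method": "step_arm", "body": {"commands": [[0,[0,0,-10],0],[0,[0,0,-50],0],[0,[40,0,-90],0],[0,[60,0,-90],0],[0,[60,0,-90],0],[0,[60,0,-90],0]]}}

```text
t: 31.52
tool_pos: [0.5818, -0.1459, 0.337]
tool_rot: [-3.125, -0.304, 0.005]
contact_force: [0.3, -0.2, 0.1]
opening: -0.0003
grip_force: 0.0
```

```bash
python3 jaw.py; sed -i 's/^z=.101/z=.101/' meas.py; python3 meas.py
```

```text
31.57 f [-0.8 -0.1  0.2] tcp 6.4 11.5 0.3371
y 0.024 back edge x None
y 0.02 back edge x None
y -0.02 back edge x 13.38
y -0.024 back edge x -5.25
31.625 [0.24 1.05 0.26] [ 0.58170252 -0.14608307  0.33735497]
tcp 6.436180420741386 rim far exp x=63: [297.95425494 133.72715585] near x=15 [296.76993893 211.6464531 ] col 297 range(85, 234)
[108, 107, 106, 107, 107, 108, 106, 106, 105, 95, 100, 117, 122, 91, 109, 123, 130, 127, 130, 186, 211, 234, 237, 239, 240, 240, 240, 241, 243, 243, 238, 209, 172, 102, 77, 77, 77, 77, 76, 77, 76, 75, 77, 78, 91, 116, 118, 130, 151, 149, 140, 131, 96, 75, 76, 76, 74, 75, 74, 75, 75, 75, 74, 74, 74, 74, 73, 74, 73, 73, 73, 73, 73, 73, 73, 73, 72, 73, 71, 73, 72, 72, 72, 71, 73, 71, 71, 72, 71, 71, 71, 70, 71, 70, 70, 71, 70, 73, 91, 115, 115, 114, 114, 114, 113, 114, 114, 114, 114, 115, 115, 114, 116, 115, 115, 115, 115, 115, 116, 120, 139, 145, 140, 132, 119, 109, 109, 108, 108, 109, 109, 109, 109, 108, 108, 108, 108, 107, 104, 118, 128, 129, 129, 130, 128, 129, 128, 128, 128]
```

```bash
python3 -c "
from h import *
print(finish_job())"
```

```text
the job is handed in; nothing more can be done
None
```

The short fat tube stands upright against the V, clamped with the brass pad pushed in about 3.5 mm (measured from the camera). The arm is clear, the job is handed in at about 32 s, and the first try at the V touched down on top of the blocks at up to 19 N, so I set the tube on free table, regripped it and placed it again.

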